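Uncap a frame joint, push it home and clamp it for sanding

ROBOT

A 7-joint arm with a two-finger parallel gripper is mounted at the origin on the work surface. World frame = base frame: x ahead of the robot, y to its left, z up, the work surface at z = 0. Lengths are in mm, angles in rad, forces in N, time in s.
With the tool pointing down it reaches from about 400 to 850 mm from the base axis. Payload 4.5 kg.
Tool frame: the origin (TCP) lies where the fingers leave the gripper's body, on its centre line; the fingertips stand 73 mm ahead of it and the grasp point (between the pads) lies 54 mm ahead of it; z points along the fingers, y is the line along which they close (so a half turn about z gives the same grasp; the last joint's range is limited). The gripper opens to 85 mm and grips with 20 to 120 N. Pads are 22 mm wide; open, the fingers measure 114 mm over their backs; the gripper's body (76 mm by 85 mm) begins 54 mm behind the grasp point. The pads swing forward as they close: fully open they stand 13 mm farther back than shut.
Start: joints at [1.195, 0.689, -0.195, 1.565, 0.157, 0.902, -0.215], TCP at [249.044, -573.258, 303.917] pointing down, gripper open.
Joint ranges: [-3.01, 3.01], [-0.46, 2.08], [-1.47, 1.51], [0.13, 2.56], [-1, 4.14], [0.04, 2.09], [-2.66, 2.66]. Speed limits (rad/s): [2.57, 2.57, 3.14, 3.14, 3.14, 3.14, 3.14].

INTERFACE

Orientations are given as a unit quaternion [x, y, z, w].
In Python, from rig import observe, imaging, workorder gives the robot as it stands. The module is installed in compiled form; this text tells all that it offers.
- The arm moves only by the shell command python3 -m jog 'ROWS'. ROWS is JSON, a list of rows, each a list of 7 numbers: the opening, from -1 (shut) to 1 (fully open), then the shift along the tool's x, y, z normalised to -1 to 1, where 1 is 40 mm, then the turn, a rotation vector about the tool's x, y, z normalised to -1 to 1, where 1 is 0.15 rad. In form: [[grip, dx, dy, dz, rx, ry, rz], ...]. A call has 1 to 8 rows; each row shifts and turns the commanded pose from where the row before left it, along the tool's axes as they then stand; what a row does not reach is not made up. A row lasts 1/10 s, in which the tool goes at most 50 mm and 8.59 degrees, less where a joint would pass 70% of its speed; a pose out of reach is approached as far as the arm can. A call with a number of a shift or a turn outside -1 to 1 is refused whole. A call with a gripper value outside its range is refused whole. The fingers move at their own pace and stop on an object; the grip force is fixed at half the most. Time passes only in rows, so rows that do not move let the fingers close. It gives the time, the measured TCP pose, the force, the opening and the grip force at its end, in the units of the state.
- observe(): the state, without advancing time (a new reading comes with each control period).
- imaging.camera(name): name is "side" or "top"; returns the picture (420x560x3 uint8, red, green, blue); there is no depth.
- imaging.camera_info(name): a dict with "intrinsics" (3x3 intrinsics, pixels), "distortion" ([k1, k2, p1, p2, k3] as OpenCV has them; the pictures are not rectified), "extrinsics" (4x4, takes a point from camera to world coordinates). Camera axes: x right, y up, looking along -z (the intrinsics and any distortion apply to the point x, -y, -z); pixel columns grow to the right and rows downward; lengths in mm; the calibration is good to about 2 mm. A picture is of the moment at which its call begins. camera_info takes no time and is no camera call.
- workorder.close_job(): hands the job in; it is judged then, once.
Trained networks look in the newest picture that a camera, given by its name, has taken for a name from the list of things; names that differ only in an ending like _2 or _b are one class to them, and where a whole thing is asked for, a point or a joint stands for the part that bears it (a point fixed in the world has none). Each returns a list of dicts, best first, with "p" (0 to 1); they miss things now and then, are a little off and sometimes report something else, mostly with a low value. They report only what shows in the picture. A call takes as long as a camera call. They do not tell look-alikes from the thing itself.
- imaging.silhouettes(camera, thing): "region" (420x560 bool, what is visible of it) and "extent" ([left, top, width, height] in pixels, round what is visible of it).
- imaging.pinpoint(camera, thing): "position" ([column, row] in pixels: a listed point, or the origin of a listed thing).
The state is a dict: "clock": time; "q": joint angles; "qd": joint speeds; "tau": joint torques, N m; "tcp_pos": TCP position; "ee_rot": TCP orientation; "ft_force": force on the tool from outside, world axes, zero at the start; "ft_torque": the same for the moment, N m; "gripper_width": opening from 0.0 (shut) to 1.0 (fully open); "finger_force": force on a finger pad.
Only numpy, scipy, OpenCV 4.12 (cv2) and the standard library are available. Lean on these libraries where they do the work, as an engineer would, in place of code of your own. Each camera call takes 0.05 s, during which the arm holds its last target. There are 200 camera calls.

TASK

Get the frame joint in the holding fixture ready for sanding. First lift the white masking cap off its round socket and set it, without dropping it, upright in the empty steel dish; then push the joint along its saddles until the socket is fully home against the end stop; finally fold the clamp arm over and press it fully down on the tube. Leave the other things on the bench where they are.

Things in the scene. Friction and masses are not known exactly. Their poses are not given: they have to be found in the camera images.
- fixture: holding fixture fixed to the bench: aluminium plate 170 (x) x 290 (y) x 12 mm. Origin on the bench under the tube's centreline; y runs along the tube from the end stop (-y) to the open end; +x is the hinge side, away from the robot. White saddles with 34 mm channels, 39 mm high over the bench, at y 10..30 and 60..80 mm. Hinge posts at x 58..82, y -52..-8, 80 mm high
- stop_face (a point): point on the face of the end stop (dark steel block 80 x 22 mm, top 55 mm above the bench) that the socket must touch; 42 mm above the bench, at fixture x 0, y -117 mm; axes as the fixture's
- clamp_hinge (a point): centre of the clamp arm's hinge, 70 mm above the bench, at fixture x 70, y -30 mm; the hinge axis is the fixture's y; axes as the fixture's
- clamp (a joint): clamp arm angle, rad: 0 = fully down, level over the tube, pointing from the hinge to fixture -x; 1.57 = upright; starts folded back (1.75 to 2.1), stays where left (friction 0.3 N m). Steel bar 22 wide, 12 thick, reaching 160 mm from the hinge; down, its pad is 1 mm over the tube. It cannot go down while the socket is under it
- clamp_paddle (a point): middle of the upper face (away from the tube when down) of the black rubber paddle that ends the arm, 55 long, 30 wide, 16 mm thick; the point is 132.5 mm from the hinge axis and 8 mm above the arm's centre plane
- part: frame joint in the fixture: grey upright round socket, 54 mm outside, 42 mm bore, 60 mm tall, open on top; black square tube 30 x 30 mm runs from it along +y, its underside 15 mm above the socket's; orange tape on its end. Origin: centre of the socket's underside (12 mm above the bench), z up. Starts 34 to 52 mm short of the stop; about 0.35 kg
- part_nose (a point): point on the socket's outside facing the stop, 30 mm above the part's underside
- tube_end (a point): centre of the tube's free end face (its normal is the part's +y), 190 mm from the socket's axis, 42 mm above the bench
- cap: white masking cap sitting loose on the socket's mouth: plug 36 mm across and 10 mm deep inside the bore, flange 56 mm across and 5 mm thick resting on the rim, round grip stub 20 mm across and 22 mm tall on top. Origin: centre of the plug's underside; z up; total height 37 mm; 40 g
- dish: round steel dish fixed to the bench, outside 88 mm, inside 80 mm across, rim 18 mm tall; origin centre of its underside. It is the only dish; it stands left or right of the fixture
- dish_floor (a point): centre of the dish's inner floor, 4 mm above the bench
- sander: round palm sander, a bystander: yellow pad 120 mm across, body 88 mm tall; origin centre of its underside
- spare_a: spare frame joint of the same make as the one in the fixture, lying on the bench (orange tape on the tube end), a bystander; origin centre of the socket's underside
- spare_b: another spare frame joint on the bench, without tape, a bystander; origin centre of the socket's underside
- tape: roll of tape lying flat, 90 mm across, 24 mm tall, a bystander; origin centre of its underside
- block: cork sanding block 70 x 120 x 30 mm, a bystander; origin centre of its underside
- filler: filler can 70 mm across, 70 mm tall, a bystander; origin centre of its underside
Things that resemble listed ones, but are neither listed nor needed, are in the scene too. Of the things that look like the cap, the largest one is meant.

How it is judged:
By the outcome, as a careful person would: the job done as asked, in the order asked, and still so for the second after the job is handed in, with the robot touching nothing.
It also fails if it takes over 66 s, if anything falls off the work surface, if the arm or the gripper's body presses on something with over 40 N, if the wrist force passes 120 N, or if a joint passes its speed limit or range.

## Working session

There is one attempt and no reset: what is moved stays moved. The work goes in short steps, Python scripts to look and compute and a shell command to move; the robot and the scene stay as the last step left them, time stands still between calls to the robot, and variables do not carry over. Pictures are saved under pics/ and viewed, at most 10 in all, crops included, and the job is handed in when it is done.

```bash
mkdir -p pics
cat > h.py <<'E'
import numpy as np, cv2
from rig import observe, imaging, workorder
def info(c):
    d=imaging.camera_info(c); return np.array(d["intrinsics"],float),np.array(d["distortion"],float),np.array(d["extrinsics"],float)
def ray(c,px):
    K,D,E=info(c)
    u=cv2.undistortPoints(np.array([[px]],float),K,D)[0,0]
    return E[:3,3],E[:3,:3]@np.array([u[0],-u[1],-1.])
def onz(c,px,z):
    o,d=ray(c,px); return o+d*(z-o[2])/d[2]
def proj(c,P):
    K,D,E=info(c); p=(np.atleast_2d(P)-E[:3,3])@E[:3,:3]
    p=p*[1,-1,-1]
    return cv2.projectPoints(p.reshape(-1,1,3),np.zeros(3),np.zeros(3),K,D)[0][:,0]
def tri(p1,p2):
    o1,d1=ray("top",p1);o2,d2=ray("side",p2)
    A=np.c_[d1,-d2];s=np.linalg.lstsq(A,o2-o1,rcond=None)[0]
    a=o1+s[0]*d1;b=o2+s[1]*d2
    return (a+b)/2,np.linalg.norm(a-b)
def save(c,n):
    im=imaging.camera(c); cv2.imwrite(f"pics/{n}.png",im[:,:,::-1]); return im
E
python3 - <<'E'
from h import *
np.set_printoptions(precision=1,suppress=True)
for c in("top","side"):
    save(c,c+"0"); print(c,info(c)[2])
    for t,z in(("fixture",0),("stop_face",42),("clamp_hinge",70),("clamp_paddle",None),("part",12),("tube_end",42),("cap",62),("dish",0),("dish_floor",4)):
        for r in imaging.pinpoint(c,t)[:4]:
            print(t,round(r["p"],2),np.array(r["position"]), onz(c,r["position"],z) if z is not None else "")
s=observe();print(s["clock"],s["tcp_pos"],s["ee_rot"],s["ft_force"],s["gripper_width"])
E
```

```text
top [[  -0.     1.    -0.2  329.6]
 [  -1.    -0.    -0.    -2.1]
 [  -0.     0.2    1.  1115.3]
 [   0.     0.     0.     1. ]]
fixture 0.91 [292.9 203.2] [544.  -22.4   0. ]
fixture 0.49 [241.5 189.5] [586.9 124.1   0. ]
stop_face 0.9 [341.9 208. ] [ 520. -155.   42.]
clamp_hinge 0.82 [314.3 171.3] [617.3 -81.   70. ]
clamp_paddle 0.92 [318.9 142.8] 
part 0.62 [311.9 207.4] [528.7 -75.3  12. ]
tube_end 0.61 [242.5 192.2] [569.5 116.6  42. ]
cap 0.67 [337.2 258.7] [ 382.  -133.9   62. ]
cap 0.58 [314.2 199.2] [541.9 -78.8  62. ]
cap 0.45 [303.4 272.9] [346.9 -44.6  62. ]
dish 0.6 [159.7 221. ] [500.  355.9   0. ]
dish 0.26 [386.1 137.4] [ 734.6 -299.     0. ]
dish 0.21 [113.6 180.1] [621.9 493.9   0. ]
dish_floor 0.64 [158.3 221.8] [497.1 358.4   4. ]
side [[  -1.     0.1   -0.1  321.3]
 [  -0.2   -0.7    0.7 1032.3]
 [  -0.     0.7    0.7 1228.8]
 [   0.     0.     0.     1. ]]
fixture 0.9 [257.7 228.9] [540.4 -18.    0. ]
stop_face 0.66 [273.8 189.9] [ 510.  -155.5   42. ]
clamp_hinge 0.7 [239.  194.7] [610.8 -90.3  70. ]
clamp_hinge 0.41 [251.9 334.2] [482.  390.1  70. ]
clamp_paddle 0.9 [221.4 164. ] 
clamp_paddle 0.57 [265.  214.7] 
part 0.85 [264.5 215.2] [526.8 -67.9  12. ]
tube_end 0.64 [246.4 250.2] [551.4 104.2  42. ]
cap 0.69 [325. 231.] [330.3  13.8  62. ]
cap 0.56 [312.6 208. ] [376.2 -74.3  62. ]
cap 0.47 [263.6 203.2] [529.4 -72.5  62. ]
dish 0.79 [245.6 336. ] [507.3 359.2   0. ]
dish_floor 0.9 [252.3 331.7] [491.4 346.    4. ]
1.0 [ 249.  -573.2  303.9] [1.  0.2 0.  0. ] [-0.1 -0.9 -0.6] 0.9996912488523416
```

Run:
```python
import cv2
for c,(x0,y0,x1,y1) in(("top",(80,100,440,330)),("side",(140,110,400,380))):
    im=cv2.imread(f"pics/{c}0.png")[y0:y1,x0:x1]
    f=2.2
    cv2.imwrite(f"pics/{c}0c.png",cv2.resize(im,None,fx=f,fy=f,interpolation=cv2.INTER_CUBIC))
```

```text
(no output)
```

View pics/top0c.png

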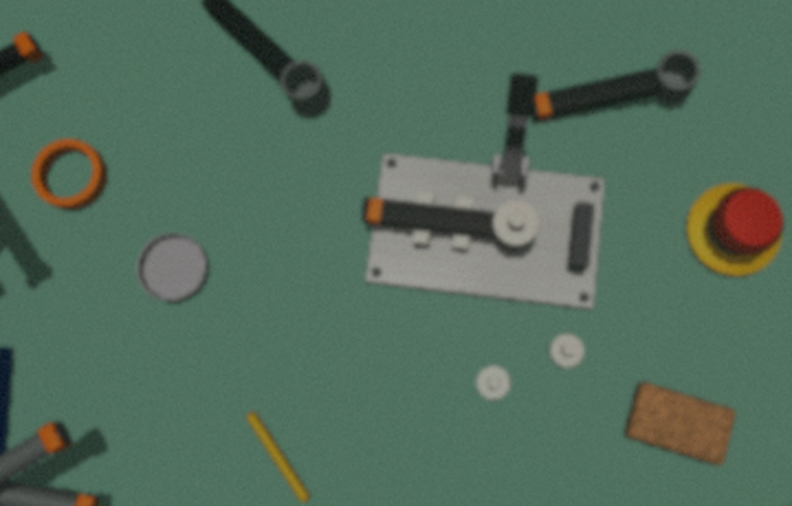

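View pics/side0c.png

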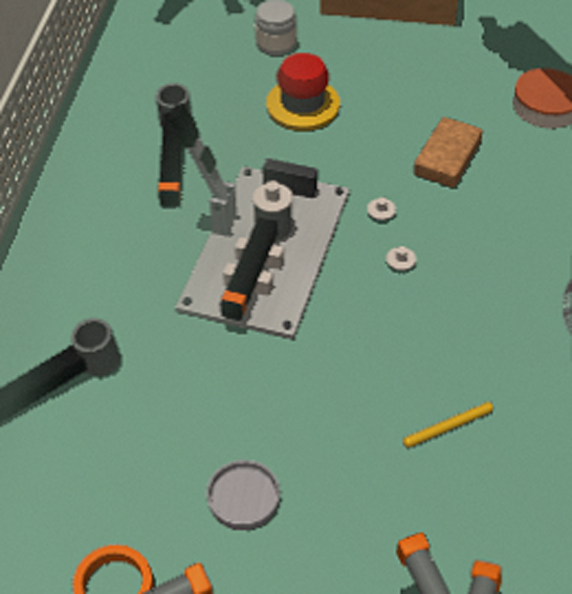

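Top view: capped socket at (314,200), orange tube end at (250,195), dish at (159,221), paddle at (318,143) folded back, next to a spare's orange end at (326,147). The two smaller caps are decoys. Next I'll fit all the poses jointly.

```bash
cat > fit.py <<'E'
from h import *
from scipy.optimize import least_squares
np.set_printoptions(precision=2,suppress=True)
def M(v,P):
    x,y,a=v[:3]; c,s=np.cos(a),np.sin(a); P=np.atleast_2d(np.array(P,float))
    return P@np.array([[c,s,0],[-s,c,0],[0,0,1]])+[x,y,0]
def pts(v):
    s,th=v[3],v[4]; yo=-90+s  # part origin y (nose at -117+s)
    pd=np.array([70,-30,70])+132.5*np.array([-np.cos(th),0,np.sin(th)])+8*np.array([np.sin(th),0,np.cos(th)])
    return dict(fixture=[0,0,0],stop_face=[0,-117,42],clamp_hinge=[70,-30,70],clamp_paddle=pd,part=[0,yo,12],part_nose=[0,yo-27,42],tube_end=[0,yo+190,42],cap=[0,yo,62],
      c0=[85,145,12],c1=[85,-145,12],c2=[-85,-145,12],c3=[-85,145,12])
E
python3 - <<'E'
from fit import *
obs=[]
g=[544,-22,-.1,43,1.9]
for c,off,cs in(("top",(80,100),[(384,153),(604,178),(593,307),(366,281)]),("side",(140,110),[(178,311),(245,168),(350,188),(295,338)])):
    save(c,c+"x")
    pr={k:proj(c,M(g,p))[0] for k,p in pts(g).items()}
    for i,q in enumerate(cs): obs.append((c,f"c{i}",np.array(q)/2.2+off))
    for t in pr:
        if t[0]=='c' and t[1:].isdigit(): continue
        r=[np.array(k["position"]) for k in imaging.pinpoint(c,t)]
        r=[k for k in r if np.linalg.norm(k-pr[t])<15]
        if r: obs.append((c,t,min(r,key=lambda k:np.linalg.norm(k-pr[t]))))
def res(v): 
    P=pts(v); return np.concatenate([proj(c,M(v,P[t]))[0]-q for c,t,q in obs])
for use in(("top","side"),("top",),("side",)):
    o_=obs; obs=[o for o in o_ if o[0] in use]
    f=least_squares(res,g,loss="soft_l1",x_scale=[10,10,.1,10,.1]); print(use,f.x,M(f.x,pts(f.x)["cap"]))
    if len(use)==2:
        for o,r in zip(obs,res(f.x).reshape(-1,2)): print(o[0],o[1],r)
        np.save("v.npy",f.x)
    obs=o_
for z,c in((0,"top"),(0,"side")):
    for r in imaging.silhouettes(c,"dish")[:2]: 
        e=r["extent"]; print("dish",c,r["p"],e,onz(c,(e[0]+e[2]/2,e[1]+e[3]/2),9))
E
```

```text
('top', 'side') [537.01 -38.56  -0.13  53.06   1.94] [[532.13 -75.17  62.  ]]
top c0 [-2.95  0.57]
top c1 [-1.75  0.26]
top c2 [-1.89  1.07]
top c3 [-2.65  0.99]
top fixture [5.23 0.61]
top stop_face [1.71 0.45]
top clamp_hinge [-2.59  1.56]
top clamp_paddle [3.92 2.07]
top part [ 0.42 -1.11]
top part_nose [ 3.52 -0.01]
top tube_end [0.94 3.62]
top cap [0.25 2.31]
side c0 [-2.53 -1.01]
side c1 [-2.85 -0.77]
side c2 [-1.6   0.02]
side c3 [-1.43 -0.71]
side fixture [ 6.06 -0.13]
side stop_face [-1.64 -0.96]
side clamp_hinge [ 0.32 -1.07]
side clamp_paddle [-1.86  0.06]
side part [-3.79  1.27]
side part_nose [-2.09  2.19]
side tube_end [-3.75  1.73]
('top',) [539.35 -42.61  -0.14  59.65   1.97] [[535.18 -72.68  62.  ]]
('side',) [531.36 -36.64  -0.13  42.19   1.93] [[525.18 -84.06  62.  ]]
dish top 0.79 [145.4, 205.9, 26.8, 28.2] [501.47 355.61   9.  ]
dish side 0.71 [234.2, 321.4, 35.5, 27.8] [489.69 359.56   9.  ]
```

Run:
```python
from fit import *
obs=[]
g=[541,-25,-.13,43,1.9,-14]
P0=pts
def pts(v):
    P=P0(v)
    for k in("c0","c1","c2","c3"): P[k]=[P[k][0],P[k][1]+v[5],12]
    return P
imgs={}
for c,off,cs in(("top",(80,100),[(384,153),(604,178),(593,307),(366,281)]),("side",(140,110),[(178,311),(245,168),(350,188),(295,338)])):
    imgs[c]=save(c,c+"x")
    pr={k:proj(c,M(g,p))[0] for k,p in pts(g).items()}
    for i,q in enumerate(cs): obs.append((c,f"c{i}",np.array(q)/2.2+off))
    for t in pr:
        if t[0]=='c' and t[1:].isdigit(): continue
        r=[np.array(k["position"]) for k in imaging.pinpoint(c,t)]
        r=[k for k in r if np.linalg.norm(k-pr[t])<12]
        if r: obs.append((c,t,min(r,key=lambda k:np.linalg.norm(k-pr[t]))))
def res(v): 
    P=pts(v); return np.concatenate([proj(c,M(v,P[t]))[0]-q for c,t,q in obs])
for use in(("top","side"),("top",),("side",)):
    o_=obs; obs=[o for o in o_ if o[0] in use]
    f=least_squares(res,g,loss="soft_l1",x_scale=[10,10,.1,10,.1,10]); print(use,f.x,M(f.x,pts(f.x)["cap"]))
    if len(use)==2:
        for o,r in zip(obs,res(f.x).reshape(-1,2)): print(o[0],o[1],r)
        np.save("v.npy",f.x)
    obs=o_
# own colour check: white cap flange (top at z 77), orange tube end
for c in imgs:
    im=imgs[c].astype(int); x,y=proj(c,M(f.x,pts(f.x)["cap"]))[0].astype(int)
    w=((im.min(2)>205)).astype(np.uint8); 
    n,l,st,ce=cv2.connectedComponentsWithStats(w)
    for i in range(1,n):
        if st[i,4]>60 and np.hypot(*(ce[i]-[x,y]))<25: print(c,"white",st[i],ce[i],onz(c,ce[i],78))
    o=((im[...,0]>170)&(im[...,2]<90)&(im[...,1]<150)).astype(np.uint8)
    n,l,st,ce=cv2.connectedComponentsWithStats(o)
    te=proj(c,M(f.x,pts(f.x)["tube_end"]))[0]
    for i in range(1,n):
        if st[i,4]>10 and np.hypot(*(ce[i]-te))<25: print(c,"orange",st[i],ce[i],onz(c,ce[i],57))
v=np.load("v.npy");
for k,p in pts(v).items(): print(k,M(v,p)[0])
```

```text
('top', 'side') [539.28 -34.56  -0.14  47.54   1.97  -9.32] [[533.35 -76.59  62.  ]]
top c0 [-0.86 -0.14]
top c1 [0.27 0.29]
top c2 [-0.29  1.05]
top c3 [-0.96  0.19]
top fixture [ 4.2  -0.05]
top stop_face [-1.13  2.58]
top clamp_hinge [-0.81  1.98]
top clamp_paddle [-0.07  0.55]
top part [0.31 0.35]
top part_nose [2.92 2.62]
top tube_end [1.93 1.87]
top cap [-0.44 -1.25]
side c0 [-2.73 -2.62]
side c1 [-2.48 -1.93]
side c2 [-1.43 -0.93]
side c3 [-1.91 -2.07]
side fixture [3.54 0.73]
side stop_face [-1.86 -3.12]
side clamp_hinge [0.99 1.25]
side clamp_paddle [-1.01 -2.29]
side part [-4.99  0.1 ]
side part_nose [-2.13  0.25]
side tube_end [0.27 2.49]
side cap [-0.13  2.43]
('top',) [541.33 -35.6   -0.14  51.76   1.96  -9.74] [[536.17 -73.49  62.  ]]
('side',) [534.76 -27.59  -0.14  35.21   1.98 -10.44] [[526.85 -81.81  62.  ]]
side orange [241 242  10   6  37] [245.62 244.54] [554.66  95.54  57.  ]
fixture [539.28 -34.56   0.  ]
stop_face [ 522.92 -150.41   42.  ]
clamp_hinge [604.4  -74.05  70.  ]
clamp_paddle [662.98 -82.32 188.83]
part [533.35 -76.59  12.  ]
part_nose [ 529.57 -103.33   42.  ]
tube_end [559.91 111.54  42.  ]
cap [533.35 -76.59  62.  ]
c0 [642.42  87.91  12.  ]
c1 [ 601.87 -199.24   12.  ]
c2 [ 433.54 -175.47   12.  ]
c3 [474.09 111.68  12.  ]
```

```bash
cat > ov.py <<'E'
from fit import *
def overlay(v,name,capz=62,y0=-9.3):
    out=[]
    for c,(x0,yy0,w,h) in(("top",(225,125,140,120)),("side",(200,150,140,120))):
        im=cv2.imread(f"pics/{c}x.png"); f=2.85 if 1 else 1
        k=5.7/2
        im=cv2.resize(im[yy0:yy0+h,x0:x0+w],None,fx=k*1,fy=k*1,interpolation=cv2.INTER_CUBIC)
        def pl(P,col,closed=True):
            q=((proj(c,M(v,P))-[x0,yy0]+.5)*k).astype(np.int32); cv2.polylines(im,[q],closed,col,1,cv2.LINE_AA)
        pl([[85,145+y0,12],[85,-145+y0,12],[-85,-145+y0,12],[-85,145+y0,12]],(0,0,255))
        pl([[-40,-117,55],[40,-117,55],[40,-139,55],[-40,-139,55]],(0,255,255))
        yo=-90+v[3]; t=np.linspace(0,2*np.pi,40)
        pl(np.c_[28*np.cos(t),yo+28*np.sin(t),0*t+77],(255,0,0)); pl(np.c_[10*np.cos(t),yo+10*np.sin(t),0*t+99],(255,0,0))
        pl([[-15,yo+190,57],[15,yo+190,57],[15,yo+27,57],[-15,yo+27,57]],(255,255,0))
        pl([[58,-52,80],[82,-52,80],[82,-8,80],[58,-8,80]],(255,0,255))
        th=v[4]; d=np.array([-np.cos(th),0,np.sin(th)]); n=np.array([np.sin(th),0,np.cos(th)]); H=np.array([70,-30,70])
        pl([H+d*a+8*n+[0,b,0] for a,b in((105,-15),(160,-15),(160,15),(105,15))],(0,128,255))
        out.append(im)
    cv2.imwrite(f"pics/{name}.png",np.hstack(out))
E
python3 -c "
from ov import *
overlay(np.load('v.npy'),'ov1')"
```

```text
(no output)
```

View pics/ov1.png

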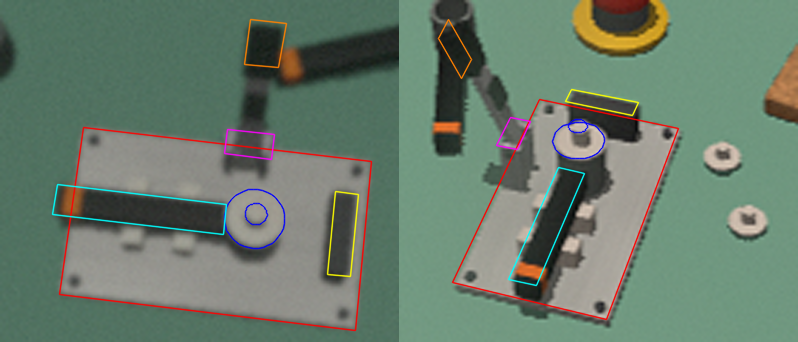

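Overlay: the model is within about 5 mm everywhere, with the cap at top px (315,202). That's precise enough to approach.

```bash
cat > go.py <<'E'
import sys
from h import *
from scipy.spatial.transform import Rotation as R
# go.py x y z phi : rows needed, tool axes; shift in units of 40mm, turn of 0.15 rad; tool z down assumed for target
np.set_printoptions(precision=3,suppress=True)
s=observe(); r=R.from_quat(s["ee_rot"]); m=r.as_matrix()
print("t",s["clock"],"tcp",np.array(s["tcp_pos"]),"phi",np.arctan2(m[1,0],m[0,0]),"zaxis",m[:,2],"F",s["ft_force"],"w",s["gripper_width"]*85,s["finger_force"])
if len(sys.argv)>3:
    t=np.array(sys.argv[1:4],float); d=m.T@(t-s["tcp_pos"]); print("shift units(40mm)",d/40,"mm",d)
if len(sys.argv)>4:
    f=float(sys.argv[4]); T=np.array([[np.cos(f),np.sin(f),0],[np.sin(f),-np.cos(f),0],[0,0,-1]])
    print("turn units",(r.inv()*R.from_matrix(T)).as_rotvec()/.15)
    print("shift in final axes (40)",T.T@(t-s["tcp_pos"])/40)
E
python3 go.py 532 -77 300 -0.13
```

```text
t 2.9 tcp [ 249.056 -573.255  303.913] phi 0.4098371712943523 zaxis [ 0. -0. -1.] F [-0.214  0.324 -0.425] w 84.86094847711746 0.0
shift units(40mm) [11.431 -8.56   0.097] mm [ 457.249 -342.416    3.888]
turn units [ 0.001 -0.     3.599]
shift in final axes (40) [  5.406 -13.219   0.098]
```

```bash
r='[0.2,0.7,-0.53,0,0,0,0]'; python3 -m jog '[[0.2,0.7,-0.53,0,0,0,0],[0.2,0.7,-0.53,0,0,0,0],[0.2,0.7,-0.53,0,0,0,0],[0.2,0.7,-0.53,0,0,0,0],[0.2,0.7,-0.53,0,0,0,0],[0.2,0.7,-0.53,0,0,0,0],[0.2,0.7,-0.53,0,0,0,0],[0.2,0.7,-0.53,0,0,0,0]]'; python3 -m jog '[[0.2,0.7,-0.53,0,0,0,0],[0.2,0.7,-0.53,0,0,0,0],[0.2,0.7,-0.53,0,0,0,0],[0.2,0.7,-0.53,0,0,0,0],[0.2,0,0,0,0,0,0.9],[0.2,0,0,0,0,0,0.9],[0.2,0,0,0,0,0,0.9],[0.2,0,0,0,0,0,0.9]]'; python3 go.py 532 -77 200 -0.13
```

```text
clock: 3.7
tcp_pos: [387.6, -327.2, 304.1]
ee_rot: [0.979, 0.203, 0.0, 0.0]
ft_force: [1.4, 0.0, -0.2]
gripper_width: 0.598
finger_force: 0.0
clock: 4.5
tcp_pos: [456.0, -205.9, 304.1]
ee_rot: [0.998, -0.068, 0.0, 0.0]
ft_force: [-0.5, 0.7, -0.3]
gripper_width: 0.604
finger_force: 0.0
t 4.5 tcp [ 456.043 -205.923  304.067] phi -0.1354095297430843 zaxis [ 0.001 -0.    -1.   ] F [-0.52   0.686 -0.335] w 51.329254263447886 0.0
shift units(40mm) [ 1.445 -3.45   2.602] mm [  57.802 -138.005  104.086]
turn units [ 0.001 -0.004 -0.036]
shift in final axes (40) [ 1.465 -3.442  2.602]
```

```bash
python3 -m jog '[[0.2,0.36,-0.86,0,0,0,0],[0.2,0.36,-0.86,0,0,0,0],[0.2,0.36,-0.86,0,0,0,0],[0.2,0.36,-0.86,0,0,0,0],[0.2,0,0,0.65,0,0,0],[0.2,0,0,0.65,0,0,0],[0.2,0,0,0.65,0,0,0],[0.2,0,0,0.65,0,0,0]]'
python3 - <<'E'
from h import *
import subprocess
k=4
ims=[]
for c,(x,y) in(("top",(265,160)),("side",(215,150))):
    im=save(c,c+"1")[:,:,::-1]
    s=observe(); p=np.array(s["tcp_pos"]); 
    cr=cv2.resize(im[y:y+120,x:x+100],None,fx=k,fy=k,interpolation=cv2.INTER_CUBIC)
    for z,col in((-73,(0,0,255)),(-101,(255,0,0)),(0,(0,255,255))):
        q=((proj(c,p+[0,0,z])[0]-[x,y]+.5)*k).astype(int); cv2.drawMarker(cr,tuple(int(a) for a in q),col,0,14,1)
    ims.append(cr)
    print(imaging.pinpoint(c,"cap")[:4])
cv2.imwrite("pics/g1.png",np.hstack(ims))
print(p)
E
```

```text
clock: 5.3
tcp_pos: [531.2, -76.9, 199.1]
ee_rot: [0.998, -0.065, 0.0, -0.0]
ft_force: [0.9, -0.1, -0.4]
gripper_width: 0.599
finger_force: 0.0
[{'position': [383.7, 137.9], 'p': 0.41}]
[{'position': [322.3, 229.3], 'p': 0.64}, {'position': [263.4, 201.9], 'p': 0.59}, {'position': [313.5, 210.1], 'p': 0.44}]
[530.11455032 -76.9224246  198.9733792 ]
```

View pics/g1.png

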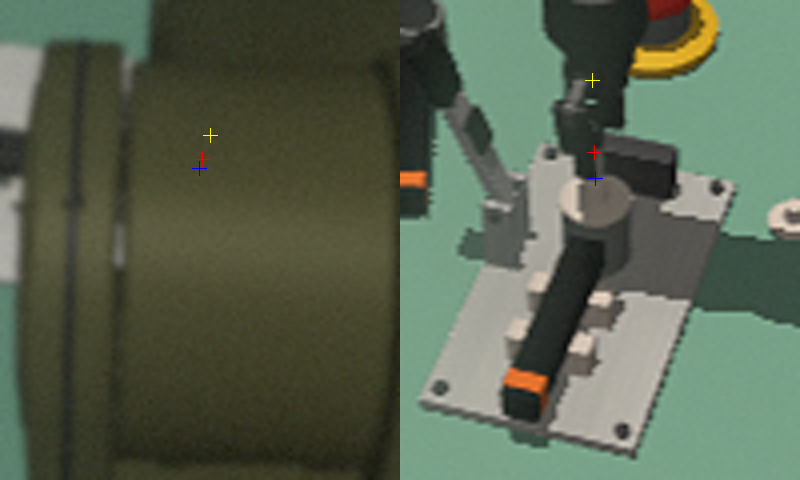

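Side crop: the fingers, at about (583,150), sit slightly left of the stub, at about (600,190). I'll zoom in.

Run:
```python
from h import *
im=cv2.imread("pics/side1.png")[150:222,235:295]
im=cv2.resize(im,None,fx=8,fy=8,interpolation=cv2.INTER_CUBIC)
cv2.imwrite("pics/g2.png",cv2.convertScaleAbs(im,alpha=1.6,beta=15))
```

```text
(no output)
```

View pics/g2.png

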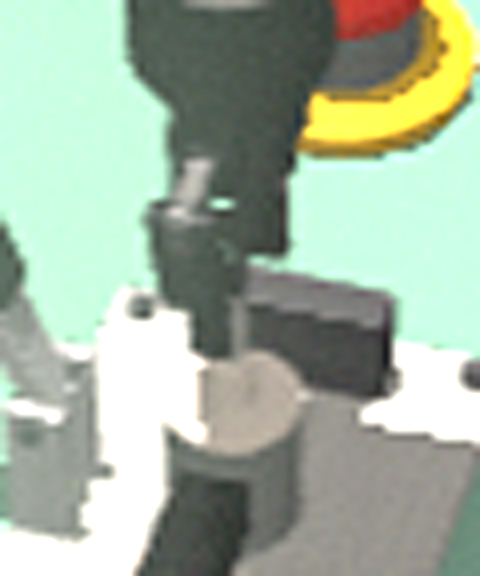

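Zoom: the finger tips' midpoint is (241,300). Dropped to flange height that predicts (246,403), and the flange centre shows at (245,405), so the gripper is aligned. Descending and gripping.

```bash
python3 -m jog '[[0.2,0,0,0.4,0,0,0],[0.2,0,0,0.4,0,0,0],[0.2,0,0,0.3,0,0,0],[0.2,0,0,0.1,0,0,0],[0.2,0,0,0,0,0,0],[-1,0,0,0,0,0,0],[-1,0,0,0,0,0,0],[-1,0,0,0,0,0,0]]'; python3 -m jog '[[-1,0,0,0,0,0,0],[-1,0,0,0,0,0,0],[-1,0,0,0,0,0,0]]'
```

```text
clock: 6.3
tcp_pos: [531.3, -77.2, 152.8]
ee_rot: [0.998, -0.065, 0.001, 0.0]
ft_force: [-0.6, 0.5, 4.5]
gripper_width: 0.208
finger_force: 58.4
clock: 6.6
tcp_pos: [531.3, -77.2, 152.8]
ee_rot: [0.998, -0.065, 0.001, 0.0]
ft_force: [-1.1, 0.0, 6.5]
gripper_width: 0.208
finger_force: 58.5
```

```bash
python3 -m jog '[[-1,0,0,-0.3,0,0,0],[-1,0,0,-0.4,0,0,0],[-1,0,0,-0.6,0,0,0],[-1,0,0,-0.6,0,0,0],[-1,0,0,-0.6,0,0,0]]'
python3 - <<'E'
from h import *
for c in("top","side"):
    imaging.camera(c)
    for r in imaging.pinpoint(c,"dish_floor")[:2]: print(c,r["p"],onz(c,r["position"],4))
    for r in imaging.pinpoint(c,"dish")[:2]: print(c,r["p"],onz(c,r["position"],0))
    for r in imaging.silhouettes(c,"dish")[:2]:
        ys,xs=np.nonzero(r["region"]); 
        hull=cv2.convexHull(np.c_[xs,ys].astype(np.float32)); e=cv2.fitEllipse(hull); print(c,r["p"],"ell",e[0],onz(c,e[0],12 if c=="side" else 18))
E
python3 go.py 499 356 252 -0.13
```

```text
clock: 7.1
tcp_pos: [530.6, -77.1, 253.5]
ee_rot: [0.998, -0.065, 0.0, 0.0]
ft_force: [0.7, -0.6, -0.5]
gripper_width: 0.212
finger_force: 58.6
top 0.74 [501.77741644 347.31570058   4.        ]
top 0.57 [497.26061856 349.68411516   4.        ]
top 0.56 [497.67504371 356.04475633   0.        ]
top 0.7 ell (157.52711486816406, 220.94667053222656) [497.47564293 356.14590603  18.        ]
top 0.7 ell (267.8227233886719, 199.24322509765625) [553.22231921  48.03777979  18.        ]
side 0.71 [490.50027345 359.84513275   4.        ]
side 0.95 [495.68561274 357.4504503    0.        ]
side 0.22 [ 718.23160227 -282.02848316    0.        ]
side 0.93 ell (250.0992889404297, 334.67913818359375) [494.4349486 360.1319231  12.       ]
t 7.5 tcp [530.192 -76.987 250.983] phi -0.13002204886319518 zaxis [-0.002  0.    -1.   ] F [ 0.791  0.106 -0.578] w 17.666441256639892 58.549928069114685
shift units(40mm) [ -2.177 -10.632  -0.022] mm [ -87.071 -425.288   -0.896]
turn units [ 0.001  0.014 -0.   ]
shift in final axes (40) [ -2.176 -10.632  -0.025]
```

```bash
python3 -m jog '[[-1,-0.1,-0.5,0,0,0,0],[-1,-0.16,-0.8,0,0,0,0],[-1,-0.16,-0.8,0,0,0,0],[-1,-0.16,-0.8,0,0,0,0],[-1,-0.16,-0.8,0,0,0,0],[-1,-0.16,-0.8,0,0,0,0],[-1,-0.16,-0.8,0,0,0,0],[-1,-0.16,-0.8,0,0,0,0]]';  python3 -m jog '[[-1,-0.16,-0.8,0,0,0,0],[-1,-0.16,-0.8,0,0,0,0],[-1,-0.16,-0.8,0,0,0,0],[-1,-0.16,-0.8,0,0,0,0],[-1,-0.16,-0.8,0,0,0,0],[-1,-0.16,-0.8,0,0,0,0],[-1,-0.06,-0.4,0,0,0,0],[-1,0,0,0,0,0,0]]'; python3 go.py 497 357 97 -0.13
```

```text
clock: 8.3
tcp_pos: [513.5, 172.4, 251.0]
ee_rot: [0.998, -0.065, -0.001, 0.0]
ft_force: [0.2, 0.1, -0.2]
gripper_width: 0.213
finger_force: 58.6
clock: 9.1
tcp_pos: [499.0, 386.1, 250.5]
ee_rot: [0.998, -0.062, -0.001, -0.001]
ft_force: [-0.2, 0.5, 0.1]
gripper_width: 0.206
finger_force: 58.7
t 9.1 tcp [499.005 386.148 250.546] phi -0.12505282665322404 zaxis [-0.002  0.001 -1.   ] F [-0.219  0.457  0.079] w 17.547026916662386 58.65748643875122
shift units(40mm) [0.048 0.733 3.838] mm [  1.935  29.328 153.512]
turn units [-0.007  0.013  0.033]
shift in final axes (40) [0.045 0.729 3.839]
```

```bash
python3 -m jog '[[-1,0.05,0.73,0,0,0,0],[-1,0,0,0.6,0,0,0],[-1,0,0,0.8,0,0,0],[-1,0,0,0.8,0,0,0],[-1,0,0,0.6,0,0,0],[-1,0,0,0.4,0,0,0],[-1,0,0,0,0,0,0]]'
python3 - <<'E'
from h import *
k=5
im=save("side","side2")[:,:,::-1]
cv2.imwrite("pics/g3.png",cv2.resize(im[285:375,200:310],None,fx=k,fy=k,interpolation=cv2.INTER_CUBIC))
E
python3 go.py 497 357 97 -0.13
```

```text
clock: 9.8
tcp_pos: [498.0, 351.3, 121.6]
ee_rot: [0.998, -0.066, -0.002, 0.002]
ft_force: [-0.1, -0.2, -0.6]
gripper_width: 0.212
finger_force: 58.7
t 9.85 tcp [498.785 352.18  123.185] phi -0.13126119577596557 zaxis [-0.001 -0.002 -1.   ] F [ 0.542 -0.331  0.066] w 17.77037581158255 58.69095861911774
shift units(40mm) [-0.059 -0.115  0.654] mm [-2.371 -4.6   26.178]
turn units [ 0.014  0.007 -0.008]
shift in final axes (40) [-0.06  -0.114  0.655]
```

View pics/g3.png

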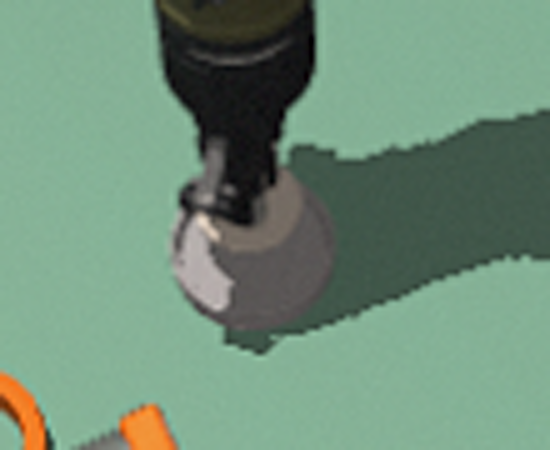

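Side crop: the cap is over the dish, with the flange centre predicted at (251,238) against a dish centre of (253,250). I'll shift about 6 mm in +y and lower.

```bash
python3 -m jog '[[-1,-0.05,-0.15,0.25,0,0,0],[-1,0,0,0.2,0,0,0],[-1,0,0,0.1,0,0,0],[-1,0,0,0.06,0,0,0],[-1,0,0,0,0,0,0],[-1,0,0,0,0,0,0]]'; python3 go.py 497 357 95 -0.13
```

```text
clock: 10.45
tcp_pos: [497.9, 359.6, 99.7]
ee_rot: [0.998, -0.065, 0.0, -0.0]
ft_force: [0.2, -0.6, -0.3]
gripper_width: 0.204
finger_force: 58.7
t 10.45 tcp [497.852 359.632  99.68 ] phi -0.13036933971200965 zaxis [ 0.  0. -1.] F [ 0.227 -0.608 -0.32 ] w 17.318483672477907 58.69250535964966
shift units(40mm) [-0.013  0.068  0.117] mm [-0.505  2.721  4.679]
turn units [-0.001 -0.003 -0.002]
shift in final axes (40) [-0.013  0.068  0.117]
```

```bash
python3 -m jog '[[-1,0,0.05,0.06,0,0,0],[-1,0,0,0.04,0,0,0],[-1,0,0,0.02,0,0,0],[-1,0,0,0.02,0,0,0],[-1,0,0,0,0,0,0]]'
```

```text
clock: 10.95
tcp_pos: [497.4, 357.4, 94.8]
ee_rot: [0.998, -0.065, -0.0, 0.0]
ft_force: [-2.0, -2.0, 8.5]
gripper_width: 0.207
finger_force: 59.4
```

Floor contact at z 94.8, as computed. Releasing and lifting.

```bash
python3 -m jog '[[-0.35,0,0,0,0,0,0],[-0.1,0,0,0,0,0,0],[0,0,0,0,0,0,0],[0,0,0,-0.2,0,0,0],[0,0,0,-0.6,0,0,0],[0,0,0,-0.9,0,0,0],[0,0,0,-0.9,0,0,0],[0,0,0,-0.9,0,0,0]]'
python3 - <<'E'
from fit import *
k=5
im=save("side","side3")[:,:,::-1]
a=cv2.resize(im[300:360,210:290],None,fx=k,fy=k,interpolation=cv2.INTER_CUBIC)
for r in imaging.pinpoint("side","tube_end")[:2]: print(r["p"],r["position"],onz("side",r["position"],42))
save("top","topx")
for r in imaging.pinpoint("top","tube_end")[:3]: print(r["p"],r["position"],onz("top",r["position"],42))
cv2.imwrite("pics/g4.png",a)
E
python3 go.py 566 150 200 -0.13
```

```text
clock: 11.75
tcp_pos: [497.3, 357.6, 235.7]
ee_rot: [0.998, -0.065, 0.0, 0.0]
ft_force: [-0.2, -0.4, 0.6]
gripper_width: 0.498
finger_force: 0.0
0.94 [242.6, 193.2] [566.68 116.32  42.  ]
t 11.95 tcp [497.61  357.955 235.018] phi -0.13014937267088034 zaxis [ 0.002  0.001 -1.   ] F [-0.765  0.211 -0.32 ] w 42.508168658080415 0.0
shift units(40mm) [2.369 4.934 0.871] mm [ 94.751 197.373  34.856]
turn units [-0.01  -0.009 -0.001]
shift in final axes (40) [2.369 4.933 0.875]
```

View pics/g4.png

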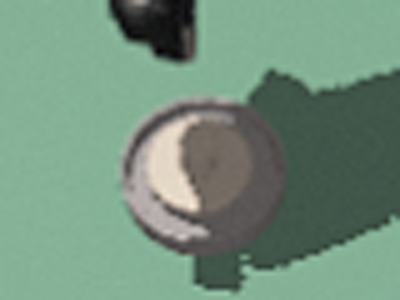

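Cap stands upright in the dish, centre (200,168), well within the rim. Next is the push: close the fingers and go to a point beyond the tube end.

```bash
python3 -m jog '[[-1,0.4,0.82,0,0,0,0],[-1,0.4,0.82,0,0,0,0],[-1,0.4,0.82,0,0,0,0],[-1,0.4,0.82,0.4,0,0,0],[-1,0.4,0.82,0.5,0,0,0],[-1,0.37,0.68,0.2,0,0,0],[-1,0,0,0,0,0,0]]'; python3 go.py 564 155 105 -0.13
```

```text
clock: 12.65
tcp_pos: [566.7, 148.6, 187.2]
ee_rot: [0.998, -0.069, -0.002, 0.003]
ft_force: [-0.4, -0.4, 0.6]
gripper_width: -0.002
finger_force: 0.0
t 12.65 tcp [566.716 148.56  187.232] phi -0.1388568124283773 zaxis [-0.004 -0.006 -1.   ] F [-0.382 -0.394  0.616] w -0.1901593134832242 0.0
shift units(40mm) [-0.083 -0.164  2.055] mm [-3.325 -6.564 82.2  ]
turn units [ 0.045  0.021 -0.059]
shift in final axes (40) [-0.088 -0.151  2.056]
```

```bash
python3 -m jog '[[-1,-0.08,-0.25,0,0,0,0],[-1,0,0,0.5,0,0,0],[-1,0,0,0.6,0,0,0],[-1,0,0,0.6,0,0,0],[-1,0,0,0.35,0,0,0],[-1,0,0,0,0,0,0]]'
python3 - <<'E'
from h import *
k=4
im=save("side","side4")[:,:,::-1]
cv2.imwrite("pics/g5.png",cv2.resize(im[180:280,200:320],None,fx=k,fy=k,interpolation=cv2.INTER_CUBIC))
E
python3 go.py 564 155 105 -0.135
```

```text
clock: 13.25
tcp_pos: [562.8, 167.9, 105.9]
ee_rot: [0.998, -0.064, -0.002, 0.0]
ft_force: [-0.7, -0.5, -0.5]
gripper_width: -0.001
finger_force: 0.0
t 13.3 tcp [563.843 167.585 107.241] phi -0.12834264251522515 zaxis [-0.002  0.    -1.   ] F [0.616 0.06  0.327] w 0.20455068722818104 0.0
shift units(40mm) [0.044 0.312 0.056] mm [ 1.771 12.462  2.238]
turn units [0.    0.012 0.044]
shift in final axes (40) [0.046 0.311 0.056]
```

View pics/g5.png

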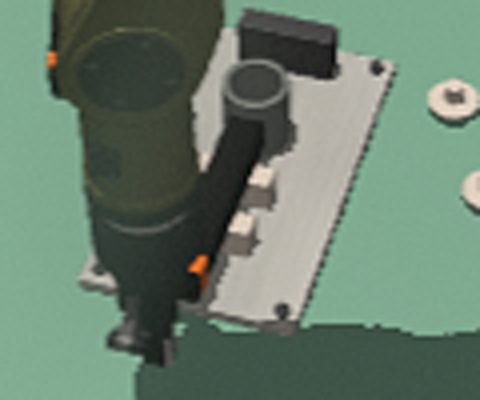

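Side crop: the socket is now open and the fingers are behind the tube end, perhaps a few mm toward +x. I'll nudge −x and push.

```bash
python3 -m jog '[[-1,-0.1,0.3,0.05,0,0,0],[-1,0,0.4,0,0,0,0],[-1,0,0.25,0,0,0,0],[-1,0,0.2,0,0,0,0],[-1,0,0.2,0,0,0,0]]';python3 -m jog '[[-1,0,0.2,0,0,0,0],[-1,0,0.2,0,0,0,0],[-1,0,0.2,0,0,0,0]]'
```

```text
clock: 13.8
tcp_pos: [554.4, 113.3, 106.6]
ee_rot: [0.998, -0.065, 0.001, -0.001]
ft_force: [0.3, 4.2, 2.1]
gripper_width: -0.001
finger_force: 1.8
clock: 14.1
tcp_pos: [550.7, 89.2, 106.0]
ee_rot: [0.998, -0.065, 0.0, -0.0]
ft_force: [1.2, 3.2, 2.5]
gripper_width: -0.0
finger_force: 1.7
```

```bash
python3 -m jog '[[-1,0,0.1,0,0,0,0],[-1,0,0.1,0,0,0,0]]';python3 -m jog '[[-1,0,0.1,0,0,0,0],[-1,0,0.1,0,0,0,0]]'
```

```text
clock: 14.3
tcp_pos: [549.5, 81.1, 105.8]
ee_rot: [0.998, -0.065, -0.0, -0.0]
ft_force: [0.8, 3.3, 2.2]
gripper_width: 0.002
finger_force: 1.7
clock: 14.5
tcp_pos: [549.2, 79.6, 106.0]
ee_rot: [0.998, -0.062, 0.001, -0.004]
ft_force: [1.9, 19.5, 0.8]
gripper_width: -0.003
finger_force: 9.9
```

```bash
python3 -m jog '[[-1,0,0.07,0,0,0,0],[-1,0,0,0,0,0,0]]'
```

```text
clock: 14.7
tcp_pos: [549.2, 79.5, 106.0]
ee_rot: [0.998, -0.061, 0.001, -0.006]
ft_force: [1.1, 18.6, 1.8]
gripper_width: -0.001
finger_force: 9.3
```

The part stalled at y 79.5 under a steady ~19 N, which matches the predicted home position. I'll back off, rise, and check it from both cameras.

```bash
python3 -m jog '[[-1,0,-0.3,0,0,0,0],[-1,0,-0.4,-0.3,0,0,0],[-1,0,0,-0.9,0,0,0],[-1,0,0,-0.9,0,0,0],[-1,0,0,-0.9,0,0,0],[-1,0,0,-0.9,0,0,0],[-1,0,0,-0.9,0,0,0],[-1,0,0,-0.9,0,0,0]]'
python3 - <<'E'
from fit import *
ims=[]
for c,(x,y) in(("top",(225,130)),("side",(200,150))):
    im=save(c,c+"x")[:,:,::-1]
    ims.append(cv2.resize(im[y:y+130,x:x+125],None,fx=3.2,fy=3.2,interpolation=cv2.INTER_CUBIC))
cv2.imwrite("pics/g6.png",np.hstack(ims))
E
python3 go.py 704 -88 330 -0.135
```

```text
clock: 15.5
tcp_pos: [551.0, 96.7, 334.8]
ee_rot: [0.998, -0.066, -0.001, 0.001]
ft_force: [0.9, -0.2, -0.1]
gripper_width: 0.006
finger_force: 0.0
t 15.6 tcp [553.763  97.203 338.18 ] phi -0.13251095282206568 zaxis [ 0.008  0.    -1.   ] F [ 0.763  0.685 -0.588] w -0.013456311059882788 0.0
shift units(40mm) [4.333 4.094 0.235] mm [173.317 163.741   9.404]
turn units [-0.008 -0.054  0.017]
shift in final axes (40) [4.345 4.082 0.204]
```

View pics/g6.png

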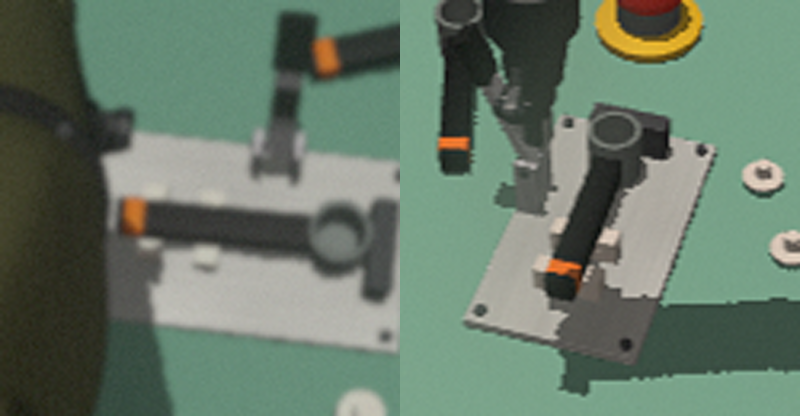

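Top: socket edge meets the stop at about (371,235), so it's home. Now moving around behind the folded arm.

```bash
python3 -m jog '[[-1,0.72,0.68,0,0,0,0],[-1,0.72,0.68,0,0,0,0],[-1,0.72,0.68,0,0,0,0],[-1,0.72,0.68,0,0,0,0],[-1,0.72,0.68,0,0,0,0],[-1,0.72,0.68,0,0,0,0],[-1,0,0,0,0,0,0]]'; python3 go.py 704 -88 253 -0.135
```

```text
clock: 16.3
tcp_pos: [702.5, -94.2, 331.4]
ee_rot: [0.998, -0.07, -0.001, 0.004]
ft_force: [-0.9, 0.2, -0.4]
gripper_width: -0.001
finger_force: 0.0
t 16.3 tcp [702.49  -94.207 331.416] phi -0.13935445680227482 zaxis [-0.002 -0.007 -1.   ] F [-0.865  0.209 -0.387] w -0.048670218447099726 0.0
shift units(40mm) [ 0.018 -0.173  1.959] mm [ 0.712 -6.937 78.367]
turn units [ 0.049  0.007 -0.029]
shift in final axes (40) [ 0.017 -0.159  1.96 ]
```

```bash
python3 -m jog '[[-1,0.1,-0.17,0.4,0.03,0,0],[-1,0,0,0.6,0,0,0],[-1,0,0,0.6,0,0,0],[-1,0,0,0.35,0,0,0],[-1,0,0,0,0,0,0]]'; python3 go.py 704 -88 253 -0.135
python3 - <<'E'
from h import *
im=save("side","side6")[:,:,::-1]
cv2.imwrite("pics/g7.png",cv2.resize(im[90:220,170:310],None,fx=4,fy=4,interpolation=cv2.INTER_CUBIC))
E
```

```text
clock: 16.8
tcp_pos: [704.7, -77.5, 252.3]
ee_rot: [0.998, -0.064, -0.003, -0.003]
ft_force: [0.0, 0.3, -0.1]
gripper_width: 0.005
finger_force: 0.0
t 16.8 tcp [704.723 -77.505 252.254] phi -0.12849555636195406 zaxis [-0.007  0.006 -1.   ] F [ 0.005  0.32  -0.096] w 0.41585154562577226 0.0
shift units(40mm) [ 0.016  0.262 -0.02 ] mm [ 0.622 10.497 -0.8  ]
turn units [-0.032  0.049  0.043]
shift in final axes (40) [ 0.017  0.262 -0.019]
```

View pics/g7.png

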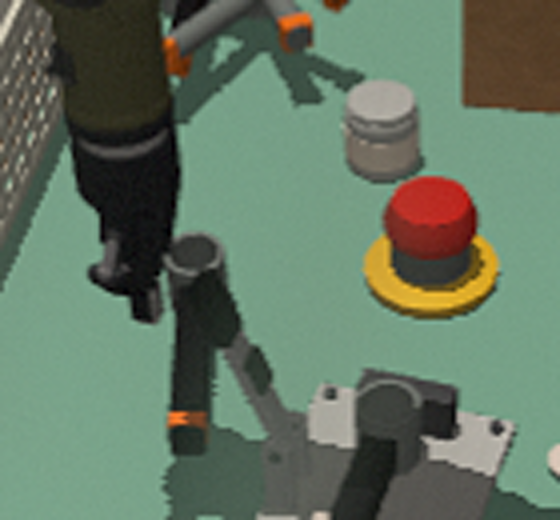

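Side crop: the fingers, tip about (148,318), are beyond the paddle at about (215,300) on the far side. Sweeping toward −x.

```bash
python3 -m jog '[[-1,-0.2,0.26,0,-0.03,0.05,0.04],[-1,-0.26,0,0,0,0,0],[-1,-0.26,0,0,0,0,0],[-1,-0.26,0,0,0,0,0],[-1,-0.26,0,0,0,0,0]]';  python3 -m jog '[[-1,-0.26,0,0,0,0,0],[-1,-0.26,0,0,0,0,0],[-1,-0.26,0,0,0,0,0]]'; python3 go.py 574 -70 267 -0.135
```

```text
clock: 17.35
tcp_pos: [658.6, -82.9, 258.4]
ee_rot: [0.998, -0.068, 0.008, 0.0]
ft_force: [2.3, -0.3, 0.4]
gripper_width: 0.001
finger_force: 1.1
clock: 17.65
tcp_pos: [632.4, -79.3, 262.9]
ee_rot: [0.998, -0.068, 0.015, 0.0]
ft_force: [4.8, 0.6, 25.4]
gripper_width: -0.001
finger_force: 4.5
t 17.65 tcp [632.385 -79.282 262.917] phi -0.13647119945420605 zaxis [ 0.029 -0.003 -1.   ] F [ 4.808  0.648 25.377] w -0.07860713634694225 4.503500416176394
shift units(40mm) [-1.474 -0.031 -0.146] mm [-58.958  -1.259  -5.83 ]
turn units [-0.007 -0.197 -0.01 ]
shift in final axes (40) [-1.478 -0.033 -0.102]
```

An upward force of 25 N means the arm's end is catching high on the gripper. I'll raise the tool so only the tips touch.

```bash
python3 -m jog '[[-1,0,0,-0.3,0,0,0],[-1,0,0,-0.2,0,0,0]]'; python3 go.py 632 -79 290 -0.135
```

```text
clock: 17.85
tcp_pos: [626.4, -78.5, 277.7]
ee_rot: [0.998, -0.068, 0.006, 0.0]
ft_force: [1.8, -0.6, -1.9]
gripper_width: -0.002
finger_force: 0.9
t 17.85 tcp [626.419 -78.542 277.694] phi -0.1360290471593453 zaxis [ 0.012 -0.001 -1.   ] F [ 1.755 -0.564 -1.864] w -0.19154055968377556 0.8519028034061193
shift units(40mm) [ 0.143 -0.008 -0.306] mm [  5.736  -0.306 -12.239]
turn units [-0.002 -0.079 -0.007]
shift in final axes (40) [ 0.14  -0.007 -0.308]
```

```bash
python3 -m jog '[[-1,-0.36,0,0,0,0,0],[-1,-0.36,0,0,0,0,0],[-1,-0.34,0,0.06,0,0,0],[-1,-0.34,0,0.06,0,0,0]]'; python3 go.py 571.2 -70 274 -0.135
```

```text
clock: 18.25
tcp_pos: [570.5, -70.9, 270.9]
ee_rot: [0.998, -0.068, 0.005, 0.0]
ft_force: [2.4, 0.3, -1.2]
gripper_width: -0.002
finger_force: 0.8
t 18.25 tcp [570.522 -70.858 270.854] phi -0.13600761511161275 zaxis [ 0.01  -0.001 -1.   ] F [ 2.434  0.32  -1.17 ] w -0.16429438455754974 0.8205211255699396
shift units(40mm) [ 0.015 -0.024 -0.078] mm [ 0.588 -0.943 -3.139]
turn units [-0.002 -0.07  -0.007]
shift in final axes (40) [ 0.014 -0.024 -0.079]
```

Light 2.4 N contact, on track. I'll keep following the arc.

```bash
python3 -m jog '[[-1,-0.33,0,0.1,0,0,0],[-1,-0.33,0,0.13,0,0,0],[-1,-0.28,0,0.2,0,0,0],[-1,-0.27,0,0.2,0,0,0]]'; python3 -m jog '[[-1,-0.24,0,0.25,0,0,0],[-1,-0.24,0,0.25,0,0,0],[-1,-0.2,0,0.3,0,0,0],[-1,-0.2,0,0.3,0,0,0]]'; python3 go.py 488.7 -58 203 -0.135
```

```text
clock: 18.65
tcp_pos: [522.4, -64.3, 245.0]
ee_rot: [0.998, -0.068, 0.005, 0.0]
ft_force: [2.6, 0.2, -0.4]
gripper_width: 0.001
finger_force: 0.6
clock: 19.05
tcp_pos: [488.2, -59.7, 200.5]
ee_rot: [0.998, -0.068, 0.005, 0.0]
ft_force: [1.0, -0.2, -1.0]
gripper_width: -0.002
finger_force: 0.5
t 19.05 tcp [488.241 -59.655 200.461] phi -0.13607282819943925 zaxis [ 0.01  -0.001 -1.   ] F [ 1.049 -0.154 -0.986] w -0.14949069695313166 0.4599673440679908
shift units(40mm) [ 0.006 -0.043 -0.063] mm [ 0.255 -1.703 -2.536]
turn units [-0.001 -0.065 -0.007]
shift in final axes (40) [ 0.006 -0.043 -0.063]
```

```bash
python3 -m jog '[[-1,-0.11,0,0.3,0,0,0],[-1,-0.11,0,0.3,0,0,0],[-1,-0.03,0,0.3,0,0,0],[-1,0,0,0.2,0,0,0]]'; python3 -m jog '[[-1,0,0,0.1,0,0,0]]'
```

```text
clock: 19.45
tcp_pos: [477.7, -58.3, 155.7]
ee_rot: [0.998, -0.068, 0.003, 0.0]
ft_force: [-0.9, 0.5, 1.5]
gripper_width: 0.003
finger_force: 0.4
clock: 19.55
tcp_pos: [478.0, -58.4, 151.7]
ee_rot: [0.998, -0.068, 0.003, 0.0]
ft_force: [-0.2, 0.0, 0.3]
gripper_width: 0.0
finger_force: 0.4
```

```bash
python3 -m jog '[[-1,0,0,0.05,0,0,0],[-1,0,0,0,0,0,0]]'; python3 -m jog '[[-1,0,0,0.07,0,0,0],[-1,0,0,0.07,0,0,0]]'
```

```text
clock: 19.75
tcp_pos: [478.0, -58.4, 150.7]
ee_rot: [0.998, -0.068, 0.004, 0.0]
ft_force: [-1.4, 1.1, 2.2]
gripper_width: 0.002
finger_force: 1.0
clock: 19.95
tcp_pos: [477.9, -58.5, 149.5]
ee_rot: [0.998, -0.068, 0.005, 0.0]
ft_force: [-13.8, 4.3, 90.0]
gripper_width: 0.003
finger_force: 45.2
```

A firm stop at the expected height, 90 N. Releasing, retreating, and checking with the networks.

```bash
python3 -m jog '[[-1,0,0,-0.15,0,0,0],[-1,0,0,-0.3,0,0,0],[-1,0,0,-0.9,0,0,0],[-1,0,0,-0.9,0,0,0],[-1,0,0,-0.9,0,0,0],[-1,-0.5,0.7,-0.4,0,0,0],[-1,-0.5,0.7,0,0,0,0],[-1,-0.4,0.7,0,0,0,0]]'; python3 -m jog '[[-1,0,0.8,0,0,0,0],[-1,0,0.8,0,0,0,0],[-1,0,0.8,0,0,0,0],[-1,0,0.8,0,0,0,0],[-1,0,0.8,0,0,0,0],[-1,0,0.6,0,0,0,0],[-1,0,0,0,0,0,0]]'
python3 - <<'E'
from fit import *
v=np.array([536.6,-34,-.137,0,0.]); P=pts(v)
for c in("side","top"):
    save(c,c+"7")
    for t in("clamp_paddle","part_nose","part","tube_end","stop_face","cap","clamp_hinge"):
        e=M(v,P[t])[0]
        if t=="cap": e=np.array([497,357,4.])
        q=proj(c,e)[0]
        for r in imaging.pinpoint(c,t)[:3]:
            if np.linalg.norm(r["position"]-q)<30: print(c,t,r["p"],"diff px",np.array(r["position"])-q)
s=observe(); print(s["clock"],s["tcp_pos"],s["ft_force"])
E
```

```text
clock: 20.75
tcp_pos: [409.4, -134.7, 287.3]
ee_rot: [0.998, -0.068, 0.005, 0.001]
ft_force: [-0.0, -0.6, -0.2]
gripper_width: 0.002
finger_force: 0.0
clock: 21.45
tcp_pos: [384.1, -320.4, 286.6]
ee_rot: [0.997, -0.071, 0.004, 0.002]
ft_force: [-0.2, -1.0, 0.3]
gripper_width: -0.001
finger_force: 0.0
side clamp_paddle 0.85 diff px [-0.41 -0.32]
side part_nose 0.87 diff px [ 2.28 -1.06]
side part_nose 0.69 diff px [-28.12   3.24]
side part 0.66 diff px [1.18 0.58]
side tube_end 0.82 diff px [ 3.28 -3.77]
side stop_face 0.85 diff px [0.48 0.34]
side cap 0.73 diff px [ 1.52 -0.03]
side clamp_hinge 0.81 diff px [-4.44 -0.21]
top clamp_paddle 0.75 diff px [-0.03 -2.95]
top part_nose 0.74 diff px [-2.92 -2.02]
top part 0.71 diff px [-0.52 -4.2 ]
top part 0.41 diff px [11.48 -6.3 ]
top tube_end 0.96 diff px [-1.32 -4.18]
top stop_face 0.81 diff px [ 1.28 -2.42]
top cap 0.81 diff px [ 0.49 -2.44]
top clamp_hinge 0.75 diff px [ 4.57 -2.1 ]
22.25 [ 385.08 -316.21  286.16] [0.22 0.03 0.44]
```

Everything agrees with the model. One last numeric check for any gap between socket and stop, using the top picture's intensity profile across the stop face and comparing it with the start.

Run:
```python
from fit import *
v=np.array([536.6,-34,-.137,0,0.])
for n in("top0","topx","top7"):
    g=cv2.cvtColor(cv2.imread(f"pics/{n}.png"),cv2.COLOR_BGR2GRAY).astype(np.float32)
    for x in(-4,4,12):
        q=proj("top",M(v,[[x,y,55] for y in range(-148,-60,3)])).astype(np.float32)+np.float32([.0,-2.4])
        print(n,x,cv2.remap(g,q[:,0],q[:,1],1).ravel().astype(int))
```

```text
top0 -4 [119 133 130 109  80  64  62  60  60  59  56  70 104 129 138 139 140 139
 141 137 140 140 140 140 139 141 149 152 156 155]
top0 4 [114 129 132 113  82  63  59  60  60  60  56  68 101 129 138 138 140 139
 138 139 139 136 141 140 141 145 153 155 157 153]
top0 12 [115 129 130 110  79  63  57  60  61  58  59  69 100 127 138 142 141 140
 141 141 142 139 140 143 141 142 148 153 154 155]
topx -4 [148 166 163 133 100  81  75  75  77  76  78  86  91  86  89 108 120 122
 123 126 123 122 122 121 119 113 106  96  74  62]
topx 4 [144 163 167 142 103  83  77  74  76  80  89  96  87  71  70  86 103 115
 120 121 122 122 120 114 105  93  92  93  83  66]
topx 12 [144 160 162 137  99  79  76  74  75  78  85  96  94  77  60  59  61  66
  73  77  77  78  78  68  64  72  87  98  91  80]
top7 -4 [123 138 135 112  83  65  61  61  63  62  65  72  74  70  74  89 100 103
 105 102 101 101 101 100  98  95  90  80  61  54]
top7 4 [118 134 137 118  83  66  62  63  62  65  73  80  72  56  55  71  86  95
 100 101 102 102  97  95  88  79  75  76  69  55]
top7 12 [119 133 133 112  84  64  64  61  61  64  69  79  79  63  48  47  50  56
  60  66  65  65  61  57  54  58  73  80  75  68]
```

No plate shows between the stop and the socket rim, so the socket is home. Handing in.

```bash
python3 -c "
from rig import workorder
print(workorder.close_job())"
```

```text
the job is handed in; nothing more can be done
None
```

The job is handed in: the cap stands upright in the dish, the socket is home against the end stop, and the clamp is pressed fully down on the tube, done in that order in about 22 s (no verdict was returned); at one point the folded clamp arm caught high on the gripper at 25 N, under the 40 N limit.

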